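# Weed out the tired detent spring

## Task

One of the three gear-selector spring units in the plywood rack has gone tired and must not go back in the gearbox. Check them in turn from left to right as you face them: press the nose of each leaf gently straight down until the leaf lands on its stop lug, and hold it there for a moment without overloading it; the tired one gets there with about half the force of the sound ones. Then lay the tired unit in the steel scrap tray, all of it inside the rim, leave the two sound ones seated in the rack, and do not disturb the other things on the bench.

Things in the scene. Friction and masses are not known exactly. Their poses are not given: they have to be found in the camera images.
- rack: plywood bench rack, 130x232x14 mm, fixed; three pockets 80 mm apart along its y, 8 mm deep with 1 mm of play a side, hold the bed plates of three spring units, undersides 6 mm above the worktop, noses to the rack's -x (towards the robot). Origin: centre of its underside, on the worktop; z up. A red wheeled stool, under 0.2 m high, stands left of it.
- tray: open scrap tray of bare sheet steel, 160 (x) x 150 (y) mm, rim 33 mm high, walls 3 mm, floor 3 mm thick, empty, fixed. Origin: centre of its underside, on the worktop.
- pocket_left (a point): centre of the floor of the rack's left pocket as the robot sees it (+80 mm along the rack y), 6 mm above the worktop; the foot of the unit in it lies 38 mm towards +x of here.
- pocket_middle (a point): centre of the floor of the rack's middle pocket as the robot sees it (on the rack centre), 6 mm above the worktop; the foot of the unit in it lies 38 mm towards +x of here.
- pocket_right (a point): centre of the floor of the rack's right pocket as the robot sees it (-80 mm along the rack y), 6 mm above the worktop; the foot of the unit in it lies 38 mm towards +x of here.
- foot_a (a point): spring unit a, one of three alike: steel bed plate 100x24x8 mm, on its far end a square foot (24x24 mm, top 46 mm above the unit's underside, 49 with screws) that clamps a spring leaf, near its other end a stop lug. Point: middle of the foot, 36 mm above the underside (42 above the worktop); grip here across y. x runs from nose to foot, z up. Lifts straight up; 0.27 kg.
- nose_a (a point): top of the round nose (15 mm wide) on the free end of unit a's leaf, 78 mm from foot_a towards -x, 48 mm above the unit's underside at rest. Sound: gives at about 4 N pressed down, then 0.8 N per mm, and lands on its stop lug at 8 to 11 N; tired: gives at 2 N, 0.4 N per mm, lands at 5 to 6 N. Travel to the lug: 5 to 9 mm, differs from unit to unit. It springs back. Over 22 N spoils a leaf.
- leaf_a: the spring leaf of unit a: bright steel strip 15 mm wide, 1.5 mm thick, 74 mm free, level above the bed plate, its end bent down to a hook. Origin: where it leaves the foot's clamp, 41 mm above the unit's underside; the free end with the nose lies towards -x.
- lug_a: the steel stop lug of unit a, 18 mm wide, under the nose, fixed to the bed; its head (ground to suit the unit, top 6 to 10 mm below the leaf) stops the leaf, and the leaf's hook pulls up against the head's overhang with the spring's preload: about 4 N if sound, about 2 N if tired. Origin: the lug's root, 8 mm above the unit's underside.
- foot_b (a point): spring unit b, one of three alike: steel bed plate 100x24x8 mm, on its far end a square foot (24x24 mm, top 46 mm above the unit's underside, 49 with screws) that clamps a spring leaf, near its other end a stop lug. Point: middle of the foot, 36 mm above the underside (42 above the worktop); grip here across y. x runs from nose to foot, z up. Lifts straight up; 0.27 kg.
- nose_b (a point): top of the round nose (15 mm wide) on the free end of unit b's leaf, 78 mm from foot_b towards -x, 48 mm above the unit's underside at rest. Sound: gives at about 4 N pressed down, then 0.8 N per mm, and lands on its stop lug at 8 to 11 N; tired: gives at 2 N, 0.4 N per mm, lands at 5 to 6 N. Travel to the lug: 5 to 9 mm, differs from unit to unit. It springs back. Over 22 N spoils a leaf.
- leaf_b: the spring leaf of unit b: bright steel strip 15 mm wide, 1.5 mm thick, 74 mm free, level above the bed plate, its end bent down to a hook. Origin: where it leaves the foot's clamp, 41 mm above the unit's underside; the free end with the nose lies towards -x.
- lug_b: the steel stop lug of unit b, 18 mm wide, under the nose, fixed to the bed; its head (ground to suit the unit, top 6 to 10 mm below the leaf) stops the leaf, and the leaf's hook pulls up against the head's overhang with the spring's preload: about 4 N if sound, about 2 N if tired. Origin: the lug's root, 8 mm above the unit's underside.
- foot_c (a point): spring unit c, one of three alike: steel bed plate 100x24x8 mm, on its far end a square foot (24x24 mm, top 46 mm above the unit's underside, 49 with screws) that clamps a spring leaf, near its other end a stop lug. Point: middle of the foot, 36 mm above the underside (42 above the worktop); grip here across y. x runs from nose to foot, z up. Lifts straight up; 0.27 kg.
- nose_c (a point): top of the round nose (15 mm wide) on the free end of unit c's leaf, 78 mm from foot_c towards -x, 48 mm above the unit's underside at rest. Sound: gives at about 4 N pressed down, then 0.8 N per mm, and lands on its stop lug at 8 to 11 N; tired: gives at 2 N, 0.4 N per mm, lands at 5 to 6 N. Travel to the lug: 5 to 9 mm, differs from unit to unit. It springs back. Over 22 N spoils a leaf.
- leaf_c: the spring leaf of unit c: bright steel strip 15 mm wide, 1.5 mm thick, 74 mm free, level above the bed plate, its end bent down to a hook. Origin: where it leaves the foot's clamp, 41 mm above the unit's underside; the free end with the nose lies towards -x.
- lug_c: the steel stop lug of unit c, 18 mm wide, under the nose, fixed to the bed; its head (ground to suit the unit, top 6 to 10 mm below the leaf) stops the leaf, and the leaf's hook pulls up against the head's overhang with the spring's preload: about 4 N if sound, about 2 N if tired. Origin: the lug's root, 8 mm above the unit's underside.
- piston_1: bystander: alloy piston standing on its skirt, 60 mm across, 54 mm high. Origin: centre of its underside.
- piston_2: bystander: smaller alloy piston, 54 mm across, 48 mm high. Origin: centre of its underside.
- brake_pad_2: bystander: brake pad lying flat, 42x84x12 mm. Origin: centre of its underside.
- bearing_2: bystander: ball bearing lying flat, 40 mm across, 14 mm high. Origin: centre of its underside.
- tape_roll: bystander: roll of black tape lying flat, 66 mm across, 19 mm high. Origin: centre of its underside.
- feeler_set: bystander: folded feeler gauge set, 18x100x14 mm. Origin: centre of its underside.
- screwdriver_a: bystander: screwdriver lying flat, 22x215x20 mm. Origin: centre of its underside.

How it is judged:
On the way, in this order (a step that is already met when the one before it is completed fails the run):
1. the unit in the left pocket, still seated, has its leaf pressed down on the stop lug (nose down by more than 5 mm, leaf bearing on the lug with at least 0.3 N) for 0.3 s (((horizontal distance between foot_a and pocket_left below 0.05 m and z of nose_a in the frame of foot_a below 0.00675 m and contact force between leaf_a and lug_a above 0.3 N and distance of foot_a from where it was at the start of the episode below 0.008 m and angle between foot_a's own z axis and vertical below 0.1 rad) or (horizontal distance between foot_b and pocket_left below 0.05 m and z of nose_b in the frame of foot_b below 0.00675 m and contact force between leaf_b and lug_b above 0.3 N and distance of foot_b from where it was at the start of the episode below 0.008 m and angle between foot_b's own z axis and vertical below 0.1 rad) or (horizontal distance between foot_c and pocket_left below 0.05 m and z of nose_c in the frame of foot_c below 0.00675 m and contact force between leaf_c and lug_c above 0.3 N and distance of foot_c from where it was at the start of the episode below 0.008 m and angle between foot_c's own z axis and vertical below 0.1 rad))), for 0.3 s.
2. the unit in the middle pocket, still seated, has its leaf pressed down on the stop lug (nose down by more than 5 mm, leaf bearing on the lug with at least 0.3 N) for 0.3 s (((horizontal distance between foot_a and pocket_middle below 0.05 m and z of nose_a in the frame of foot_a below 0.00675 m and contact force between leaf_a and lug_a above 0.3 N and distance of foot_a from where it was at the start of the episode below 0.008 m and angle between foot_a's own z axis and vertical below 0.1 rad) or (horizontal distance between foot_b and pocket_middle below 0.05 m and z of nose_b in the frame of foot_b below 0.00675 m and contact force between leaf_b and lug_b above 0.3 N and distance of foot_b from where it was at the start of the episode below 0.008 m and angle between foot_b's own z axis and vertical below 0.1 rad) or (horizontal distance between foot_c and pocket_middle below 0.05 m and z of nose_c in the frame of foot_c below 0.00675 m and contact force between leaf_c and lug_c above 0.3 N and distance of foot_c from where it was at the start of the episode below 0.008 m and angle between foot_c's own z axis and vertical below 0.1 rad))), for 0.3 s.
3. the unit in the right pocket, still seated, has its leaf pressed down on the stop lug (nose down by more than 5 mm, leaf bearing on the lug with at least 0.3 N) for 0.3 s (((horizontal distance between foot_a and pocket_right below 0.05 m and z of nose_a in the frame of foot_a below 0.00675 m and contact force between leaf_a and lug_a above 0.3 N and distance of foot_a from where it was at the start of the episode below 0.008 m and angle between foot_a's own z axis and vertical below 0.1 rad) or (horizontal distance between foot_b and pocket_right below 0.05 m and z of nose_b in the frame of foot_b below 0.00675 m and contact force between leaf_b and lug_b above 0.3 N and distance of foot_b from where it was at the start of the episode below 0.008 m and angle between foot_b's own z axis and vertical below 0.1 rad) or (horizontal distance between foot_c and pocket_right below 0.05 m and z of nose_c in the frame of foot_c below 0.00675 m and contact force between leaf_c and lug_c above 0.3 N and distance of foot_c from where it was at the start of the episode below 0.008 m and angle between foot_c's own z axis and vertical below 0.1 rad))), for 0.3 s.
At the end, for the whole second after the job is handed in: The tired unit (the one whose leaf pulls on its lug with less than 3 N) lies at rest wholly inside the rim of the scrap tray, low on its floor, and the two sound units stand upright in their pockets within 8 mm of where they were (((x of foot_a in the frame of tray between -0.075 and 0.075 m and y of foot_a in the frame of tray between -0.07 and 0.07 m and x of nose_a in the frame of tray between -0.078 and 0.078 m and y of nose_a in the frame of tray between -0.073 and 0.073 m and z of foot_a in the frame of tray between 0 and 0.05 m and z of nose_a in the frame of tray between 0 and 0.062 m and linear speed of leaf_a below 0.02 m/s and contact force between leaf_a and lug_a below 3 N and distance of each of foot_b, foot_c from where it was at the start of the episode below 0.008 m and angle between each of foot_b, foot_c's own z axis and vertical below 0.1 rad) or (x of foot_b in the frame of tray between -0.075 and 0.075 m and y of foot_b in the frame of tray between -0.07 and 0.07 m and x of nose_b in the frame of tray between -0.078 and 0.078 m and y of nose_b in the frame of tray between -0.073 and 0.073 m and z of foot_b in the frame of tray between 0 and 0.05 m and z of nose_b in the frame of tray between 0 and 0.062 m and linear speed of leaf_b below 0.02 m/s and contact force between leaf_b and lug_b below 3 N and distance of each of foot_a, foot_c from where it was at the start of the episode below 0.008 m and angle between each of foot_a, foot_c's own z axis and vertical below 0.1 rad) or (x of foot_c in the frame of tray between -0.075 and 0.075 m and y of foot_c in the frame of tray between -0.07 and 0.07 m and x of nose_c in the frame of tray between -0.078 and 0.078 m and y of nose_c in the frame of tray between -0.073 and 0.073 m and z of foot_c in the frame of tray between 0 and 0.05 m and z of nose_c in the frame of tray between 0 and 0.062 m and linear speed of leaf_c below 0.02 m/s and contact force between leaf_c and lug_c below 3 N and distance of each of foot_a, foot_b from where it was at the start of the episode below 0.008 m and angle between each of foot_a, foot_b's own z axis and vertical below 0.1 rad))); the robot touches nothing.
It fails at once if a spring leaf is loaded with more than 22 N (contact force between any of leaf_a, leaf_b, leaf_c and the fingers above 22 N or contact force between any of leaf_a, leaf_b, leaf_c and the arm above 22 N).
It fails at once if a bystander is shifted by more than 30 mm (distance of any of piston_1, piston_2, brake_pad_2, bearing_2, tape_roll, feeler_set, screwdriver_a from where it was at the start of the episode above 0.03 m).
It also fails if it takes over 72 s, if anything falls off the work surface, if the arm or the gripper's body presses on something with over 40 N, if the wrist force passes 120 N, or if a joint passes its speed limit or range.

## Robot

A 7-joint arm with a two-finger parallel gripper is mounted at the origin on a cart in front of the work surface, level with it; the furniture and walls round the work are solid. World frame = base frame: x ahead of the robot, y to its left, z up, the work surface at z = 0. Lengths are in m, angles in rad, forces in N, time in s.
With the tool pointing down it reaches from about 0.425 to 0.925 m from the base axis. Payload 6.8 kg.
Tool frame: the origin (TCP) lies on the centre line of the jaws, within the pads' length; the fingertips stand 14 mm ahead of it and the grasp point (between the pads) lies 5 mm behind it; z points along the fingers, x is the direction in which the jaws open and shut, and the axes are right-handed (so a half turn about z gives the same grasp; the last joint's range is limited). The gripper opens to 85 mm and grips with 20 to 120 N. Pads are 22 mm wide; open, the fingers measure 114 mm over their backs; the gripper's body (76 mm by 85 mm) begins 54 mm behind the grasp point. The pads swing forward as they close: fully open they stand 13 mm farther back than shut.
Start: joints at [-1.418, 0.477, 0.022, 1.555, -0.011, 1.109, -0.083], TCP at [0.174, 0.652, 0.245] pointing down, gripper open.
Joint ranges: [-2.96, 2.96], [-0.34, 2.1], [-1.41, 1.46], [0.24, 2.44], [-1.37, 4.51], [0.17, 1.92], [-2.96, 2.96]. Speed limits (rad/s): [2.39, 2.39, 3.14, 3.14, 3.14, 3.14, 3.14].

## Interface

Orientations are given as a unit quaternion [x, y, z, w].
In Python, from cell import ctrl, viewer, ticket gives the robot as it stands. The module is installed in compiled form; this text tells all that it offers.
- The arm moves only by the tool step_arm, never from a script. Its argument "commands" is text: rows parted by semicolons, each of 4 numbers parted by spaces: the shift along the tool's x, y, z in cm, then the turn about the tool's z in degrees. In form: x y z roll; .... A call has 1 to 20 rows; each row is the pose to reach, as a shift and turn from the pose measured when the call began, along the tool's axes at that moment; what a row does not reach only later rows make up. A row lasts 1/8 s, in which the tool goes at most 62.5 mm and 10.7 degrees, less where a joint would pass 70% of its speed; a pose out of reach is approached as far as the arm can. A call with a gripper value outside its range is refused whole. "fingers" is the closure, from 0 (fully open) to 1 (shut), set as the call begins (left out, the last holds). The fingers move at their own pace and stop on an object; "force" is the grip in N (left out, the last holds). Time passes only in rows, so rows that repeat a pose let the fingers close. It gives the time, the measured TCP pose, the force and the opening at its end, in the units of the state.
- ctrl.sense(): the state, without advancing time (a new reading comes with each control period).
- viewer.snapshot(name): name is "scene" or "side" or "wrist"; returns a dict with "color" (384x512x3 uint8, blue, green, red), "fx", "fy", "cx", "cy" (pixels), "cam_to_world" (4x4, takes a point from camera to world coordinates). Camera axes: x right, y down, z forward; pixel columns grow to the right and rows downward; lengths in m; the calibration is good to about 2 mm. A picture is of the moment at which its call begins. There is no depth.
- ticket.finish_job(): hands the job in, once; it reports no verdict.
The state is a dict: "time": time; "joint_positions": joint angles; "joint_velocities": joint speeds; "joint_efforts": joint torques, N m; "position": TCP position; "eef_rot": TCP orientation; "contact_force": force on the tool from outside, world axes, zero at the start; "moment": the same for the moment, N m; "opening": opening from 0.0 (shut) to 1.0 (fully open).
Only numpy, scipy, OpenCV 4.12 (cv2) and the standard library are available. Lean on these libraries where they do the work, as an engineer would, in place of code of your own. Each camera call takes 0.05 s, during which the arm holds its last target. There are 200 camera calls.

## Working session

There is one attempt and no reset: what is moved stays moved. The work goes in short steps, Python scripts to look and compute and a tool call to move; the robot and the scene stay as the last step left them, time stands still between calls to the robot, and variables do not carry over. Pictures are saved under pics/ and viewed, about 8 in all and at most 12, crops included, and the job is handed in when it is done.

Besides the shell and the picture viewer there is one more tool, called after "Request:" by a JSON object that holds its "name" and its "arguments", one argument or row to a line. step_arm: Moves the arm, as the interface text tells. Its arguments: {"type":"object","properties":{"commands":{"type":"string"},"fingers":{"type":"number"},"force":{"type":"number"}},"required":["commands"]}

```bash
mkdir -p pics; python3 - <<'E'
from cell import ctrl, viewer
import cv2,pickle,numpy as np
s=ctrl.sense();print(s)
d={n:viewer.snapshot(n) for n in("scene","side")}
pickle.dump(d,open("d0.pkl","wb"))
for n in d:
    print(n,{k:np.round(v,4).tolist() for k,v in d[n].items() if k!="color"})
    cv2.imwrite(f"pics/{n}0.png",cv2.resize(d[n]["color"],(768,576),interpolation=cv2.INTER_CUBIC))
E
```

```text
{'time': 0.0, 'joint_positions': array([-1.41809901,  0.47781871,  0.02234983,  1.55649421, -0.01153571,
        1.10929111, -0.08308785]), 'joint_velocities': array([ 8.42539191e-04, -6.32800193e-05, -1.46656280e-04, -1.51870904e-03,
        1.84295510e-04, -6.79925879e-04, -2.58746890e-05]), 'joint_efforts': array([ 4.74589579e-04, -5.96444106e+01,  1.60764970e+00, -2.81193262e+01,
        1.23711312e-02,  9.56888893e-03,  5.20639190e-06]), 'position': array([0.17390872, 0.65160337, 0.24429535]), 'eef_rot': array([ 7.93045316e-01,  6.09161916e-01, -7.10741325e-04,  6.17830946e-04]), 'contact_force': array([ 0.77919153, -0.18344074, -0.1367718 ]), 'moment': array([ 0.02935115,  0.02432095, -0.02458827]), 'opening': 1.0041313212491099}
scene {'fx': 489.7909, 'fy': 489.7909, 'cx': 258.5205, 'cy': 187.5016, 'cam_to_world': [[-0.6718, -0.3729, 0.6401, -0.3542], [-0.7406, 0.3551, -0.5704, 0.6391], [-0.0146, -0.8572, -0.5148, 0.7544], [0.0, 0.0, 0.0, 1.0]]}
side {'fx': 388.8082, 'fy': 388.8082, 'cx': 256.6892, 'cy': 193.7228, 'cam_to_world': [[0.9998, 0.0202, -0.0067, 0.5407], [0.0164, -0.5355, 0.8444, -0.8627], [0.0135, -0.8443, -0.5357, 0.5246], [0.0, 0.0, 0.0, 1.0]]}
```

View pics/scene0.png

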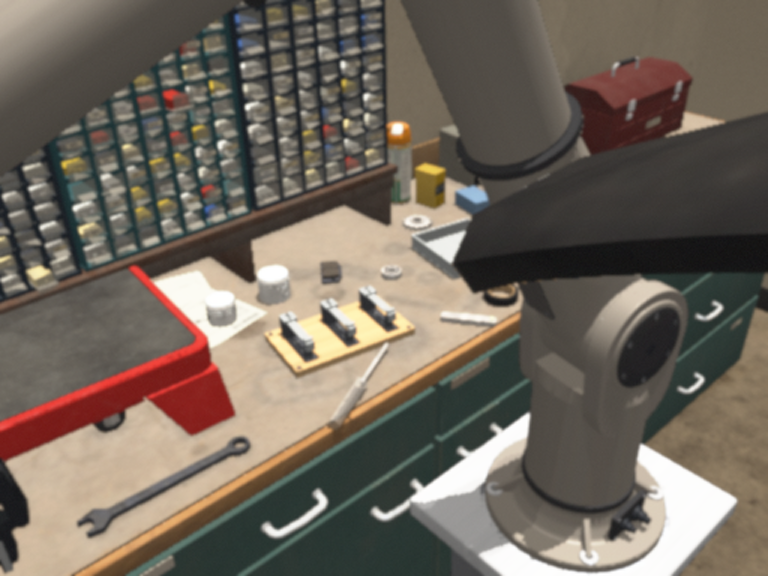

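View pics/side0.png

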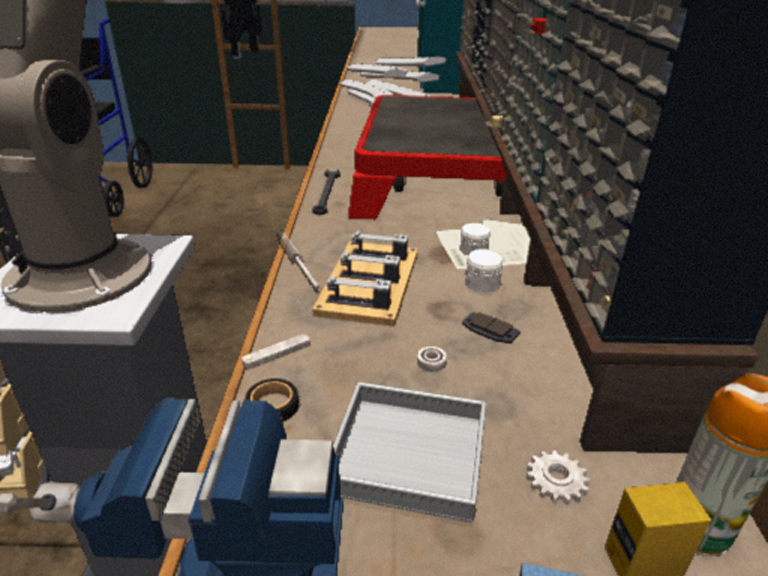

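The side view shows the rack at about (315-418, 237-320), with three units whose noses face left. The tray has its rim at about (340-485, 385-520), with one corner hidden behind the vise. The scene view shows the rack at about (265-413, 295-370), with the tray partly hidden by the arm.

```bash
cat > h.py <<'E'
import numpy as np,cv2,pickle
def ray(s,uv):
    uv=np.atleast_2d(np.asarray(uv,float)); K=np.c_[(uv[:,0]-s["cx"])/s["fx"],(uv[:,1]-s["cy"])/s["fy"],np.ones(len(uv))]
    T=np.array(s["cam_to_world"]); return T[:3,3],K@T[:3,:3].T
def plane(s,uv,z):
    o,d=ray(s,uv); return o+d*((z-o[2])/d[:,2])[:,None]
def proj(s,P):
    T=np.linalg.inv(s["cam_to_world"]); P=np.atleast_2d(P)@T[:3,:3].T+T[:3,3]
    return np.c_[P[:,0]/P[:,2]*s["fx"]+s["cx"],P[:,1]/P[:,2]*s["fy"]+s["cy"]]
def rack(s,roi):
    x0,y0,x1,y1=roi; h=cv2.cvtColor(s["color"],cv2.COLOR_BGR2HSV)
    m=cv2.inRange(h,(10,95,90),(28,255,255)); k=np.zeros_like(m);k[y0:y1,x0:x1]=m[y0:y1,x0:x1]
    k=cv2.morphologyEx(k,cv2.MORPH_OPEN,np.ones((2,2)))
    c=max(cv2.findContours(k,0,2)[0],key=cv2.contourArea)
    return k,c
E
python3 - <<'E'
from h import *
d=pickle.load(open("d0.pkl","rb"))
for n,roi in(("scene",(170,190,280,250)),("side",(205,155,283,218))):
    s=d[n];k,c=rack(s,roi);P=plane(s,c[:,0],0.014)[:,:2].astype(np.float32)
    r=cv2.minAreaRect(P*1000);print(n,cv2.contourArea(c),r,cv2.boxPoints(r).round(0).tolist())
    cv2.imwrite(f"pics/m_{n}.png",k)
s=d["side"]
print("tray rim",plane(s,np.array([[360,385],[485,402],[472,520],[338,503]])/1.5,0.033).round(3).tolist())
for nm,uv,z in(("tape",(272,398),.019),("feeler",(277,350),.014),("bearing",(431,357),.014),("pad",(490,326),.012),("p1",(484,258),.054),("p2",(475,231),.048),("sdr1",(280,233),.02),("sdr2",(317,290),.0),("stool",(503,178),.15),("stoolnear",(357,172),.15)):
    print(nm,plane(s,np.array(uv)/1.5,z).round(3).tolist())
s=d["side"];c=s["color"]
A=cv2.resize(c[145:225,195:290],None,fx=6,fy=6,interpolation=cv2.INTER_CUBIC)
s=d["scene"]["color"];B=cv2.resize(s[180:255,170:285],(570,372),interpolation=cv2.INTER_CUBIC)
cv2.imwrite("pics/crop1.png",A)
E
```

```text
scene 284.5 ((441.0197448730469, 26.89905548095703), (249.09506225585938, 96.93733215332031), 56.40071105957031) [[332.0, -50.0], [412.0, -104.0], [550.0, 104.0], [470.0, 157.0]]
side 892.5 ((508.2820739746094, -25.555938720703125), (248.0653076171875, 133.8839874267578), 79.09002685546875) [[419.0, -135.0], [551.0, -160.0], [597.0, 84.0], [466.0, 109.0]]
tray rim [[0.507, -0.31, 0.033], [0.66, -0.336, 0.033], [0.626, -0.501, 0.033], [0.494, -0.485, 0.033]]
tape [[0.397, -0.322, 0.019]]
feeler [[0.385, -0.219, 0.014]]
bearing [[0.601, -0.228, 0.014]]
pad [[0.694, -0.148, 0.012]]
p1 [[0.697, -0.014, 0.054]]
p2 [[0.696, 0.098, 0.048]]
sdr1 [[0.331, 0.13, 0.02]]
sdr2 [[0.42, -0.038, 0.0]]
stool [[0.735, 0.1, 0.15]]
stoolnear [[0.48, 0.116, 0.15]]
```

View pics/crop1.png

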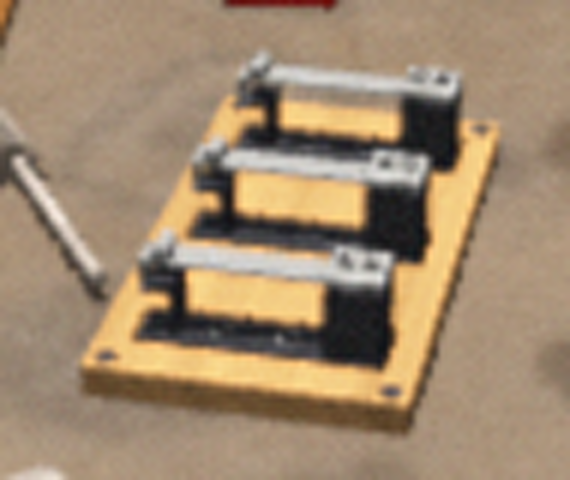

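The crop shows the noses at about (158,245), (208,152) and (258,62), and the foot tops at about (360,262), (400,163) and (435,75). The rack's top corners are at about (85,370), (412,407) and (500,122).

```bash
python3 - <<'E'
from h import *
d=pickle.load(open("d0.pkl","rb"));s=d["side"]
f=lambda a:(np.array(a)+.5)/6-.5+[195,145]
N=plane(s,f([[258,62],[208,152],[158,245]]),.054)
F=plane(s,f([[435,75],[400,163],[360,262]]),.052)
C=plane(s,f([[85,370],[412,407],[500,122]]),.014)
print(N.round(4),F.round(4),C.round(4),sep="\n")
v=(F-N).mean(0);print("yaw",np.degrees(np.arctan2(v[1],v[0])),np.hypot(*(F-N)[:,:2].T))
w=N[0]-N[2];print("yaw y",np.degrees(np.arctan2(-w[0],w[1])),np.linalg.norm(w))
e=C[2]-C[1];print(np.degrees(np.arctan2(-e[0],e[1])),np.linalg.norm(e));e=C[1]-C[0];print(np.degrees(np.arctan2(e[1],e[0])),np.linalg.norm(e)); print("centre",(C[0]+C[2])/2)
s2=d["scene"]
print("scene proj noses",proj(s2,N).round(1).tolist(),"rackcorners",proj(s2,C).round(1).tolist())
# orange corners scene
print(plane(s2,np.array([[265,335],[375,300],[413,328],[297,362]])/1.5,.014).round(3))
E
```

```text
[[ 0.4805  0.071   0.054 ]
 [ 0.4646 -0.0126  0.054 ]
 [ 0.4508 -0.0879  0.054 ]]
[[ 0.5595  0.0656  0.052 ]
 [ 0.5445 -0.0152  0.052 ]
 [ 0.5295 -0.0943  0.052 ]]
[[ 0.4238 -0.1165  0.014 ]
 [ 0.5506 -0.1369  0.014 ]
 [ 0.5909  0.0938  0.014 ]]
yaw -3.4458240272540395 [0.07918934 0.07997473 0.07895974]
yaw y -10.577474006665554 0.16169857807519017
-9.903686744852662 0.2341261538232698
-9.13128790806785 0.1284604349385272
centre [ 0.50731411 -0.0113639   0.014     ]
scene proj noses [[206.4, 222.6], [236.3, 212.3], [261.5, 203.4]] rackcorners [[276.4, 216.0], [250.7, 195.1], [175.4, 220.9]]
[[ 0.579  0.098  0.014]
 [ 0.532 -0.118  0.014]
 [ 0.417 -0.106  0.014]
 [ 0.477  0.103  0.014]]
```

```bash
cat >> h.py <<'E'
from scipy.spatial.transform import Rotation as R
def rows(*targets,ang=None):
    from cell import ctrl
    s=ctrl.sense();M=R.from_quat(s["eef_rot"]).as_matrix()
    a0=np.degrees(np.arctan2(M[1,0],M[0,0]))
    print("t",round(s["time"],2),"pos",s["position"].round(4),"ang",a0.round(2),"tilt",M[2].round(4),"F",s["contact_force"].round(2),"op",round(s["opening"],3),"q",s["joint_positions"].round(2))
    for t in targets: print("  ->",t,"cm",((np.array(t)-s["position"])@M*100).round(2),"roll",None if ang is None else round(a0-ang,1))
E
python3 -c "
from h import *
rows((.36,.45,.26),(.455,.0,.25),ang=80)"
```

```text
t 0.1 pos [0.1739 0.6517 0.2444] ang 75.06 tilt [-1.7e-03  1.0e-04 -1.0e+00] F [-0.42  0.81 -0.47] op 1.001 q [-1.42  0.48  0.02  1.56 -0.01  1.11 -0.08]
  -> (0.36, 0.45, 0.26) cm [-14.69  23.18  -1.53] roll -4.9
  -> (0.455, 0.0, 0.25) cm [-55.72  43.96  -0.46] roll -4.9
```

Request:
{"name": "step_arm", "arguments": {
  "commands": "-5 8 -1.5 -1; -10 16 -1.5 -2; -14.7 23.2 -1.5 -3; -21 26 -1.5 -4; -27 29.5 -1.5 -5; -33 32.5 -1 -5; -39 35.5 -1 -5; -45 38.5 -0.5 -5; -51 41.5 -0.5 -5; -55.7 44 -0.5 -5; -55.7 44 -0.5 -5; -55.7 44 -0.5 -5; -55.7 44 -0.5 -5; -55.7 44 -0.5 -5",
  "fingers": 1
}}

```text
time: 1.85
position: [0.4552, 0.0007, 0.2502]
eef_rot: [0.766, 0.643, -0.001, 0.0]
contact_force: [0.3, 0.3, -0.3]
opening: -0.002
```

```bash
python3 - <<'E'
from h import *
from cell import viewer
rows((.4815,.0742,.15),(.4815,.0742,.085),ang=80)
d={n:viewer.snapshot(n) for n in("scene","side","wrist")};pickle.dump(d,open("d1.pkl","wb"))
print(np.round(d["wrist"]["cam_to_world"],3).tolist(),d["wrist"]["fx"])
cv2.imwrite("pics/w1.png",cv2.resize(d["wrist"]["color"],(768,576),interpolation=cv2.INTER_CUBIC))
E
```

```text
t 1.85 pos [0.4552 0.0007 0.2502] ang 80.08 tilt [-1.5e-03 -6.0e-04 -1.0e+00] F [ 0.29  0.32 -0.26] op -0.002 q [-0.52  0.1   0.41  2.07 -0.05  0.98  1.31]
  -> (0.4815, 0.0742, 0.15) cm [ 7.71  1.33 10.  ] roll 0.1
  -> (0.4815, 0.0742, 0.085) cm [ 7.72  1.34 16.5 ] roll 0.1
[[0.171, 0.945, 0.279, 0.385], [0.985, -0.163, -0.05, 0.015], [-0.001, 0.284, -0.959, 0.379], [0.0, 0.0, 0.0, 1.0]] 323.13586003769007
```

View pics/w1.png

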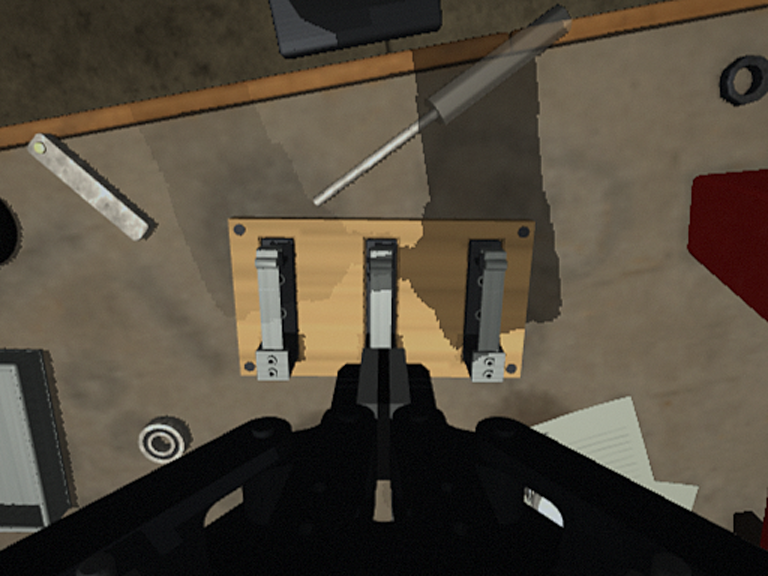

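The wrist view shows noses at about (494,252), (381,250) and (267,254), feet at about (488,366) and (272,365), and rack corners at (229,218), (534,220), (521,378) and (240,376).

```bash
python3 - <<'E'
from h import *
s=pickle.load(open("d1.pkl","rb"))["wrist"]
g=lambda a:(np.array(a)+.5)/1.5-.5
C=plane(s,g([[229,218],[534,220],[521,378],[240,376]]),.014);print(C.round(4),C.mean(0).round(4))
print("edges",[(np.linalg.norm(e).round(4),np.degrees(np.arctan2(e[1],e[0])).round(1)) for e in np.diff(np.vstack([C,C[:1]]),axis=0)])
print("nose",plane(s,g([[494,254],[381,252],[267,255]]),.054).round(4))
print("foot",plane(s,g([[488,366],[272,365]]),.052).round(4))
E
```

```text
[[ 0.419  -0.1098  0.014 ]
 [ 0.4598  0.1169  0.014 ]
 [ 0.5899  0.0952  0.014 ]
 [ 0.5483 -0.1349  0.014 ]] [ 0.5042 -0.0082  0.014 ]
edges [(np.float64(0.2303), np.float64(79.8)), (np.float64(0.1319), np.float64(-9.5)), (np.float64(0.2339), np.float64(-100.2)), (np.float64(0.1317), np.float64(169.0))]
nose [[ 0.4703  0.0767  0.054 ]
 [ 0.4557  0.0005  0.054 ]
 [ 0.4444 -0.077   0.054 ]]
foot [[ 0.5546  0.0637  0.052 ]
 [ 0.5266 -0.0937  0.052 ]]
```

Request:
{"name": "step_arm", "arguments": {
  "commands": "3.8 0.6 5; 7.7 1.1 10; 7.7 1.1 14; 7.7 1.1 17; 7.7 1.1 17; 7.7 1.1 17"
}}

```text
validation failed for argument at $.co...
```

Each row needs four numbers; I left out the roll.

Request:
{"name": "step_arm", "arguments": {
  "commands": "3.8 0.6 5 0; 7.7 1.1 10 0; 7.7 1.1 14 0; 7.7 1.1 17 0; 7.7 1.1 17 0; 7.7 1.1 17 0; 7.7 1.1 17 0"
}}

```text
time: 2.88
position: [0.4801, 0.0756, 0.0816]
eef_rot: [0.765, 0.644, 0.001, 0.001]
contact_force: [0.1, 0.6, -1.5]
opening: 0.0
```

```bash
python3 - <<'E'
from h import *
from cell import viewer
rows((.479,.0763,.076),ang=80)
d={n:viewer.snapshot(n) for n in("side","wrist")};pickle.dump(d,open("d2.pkl","wb"))
A=cv2.resize(d["side"]["color"][130:225,195:290],(570,570),interpolation=cv2.INTER_CUBIC)
cv2.imwrite("pics/s2.png",A)
E
```

```text
t 2.88 pos [0.4801 0.0756 0.0816] ang 80.21 tilt [-1.0e-04  1.9e-03 -1.0e+00] F [ 0.14  0.57 -1.48] op 0.0 q [-0.53  0.42  0.3   2.15 -0.22  0.6   1.32]
  -> (0.479, 0.0763, 0.076) cm [ 0.05 -0.12  0.56] roll 0.2
```

View pics/s2.png

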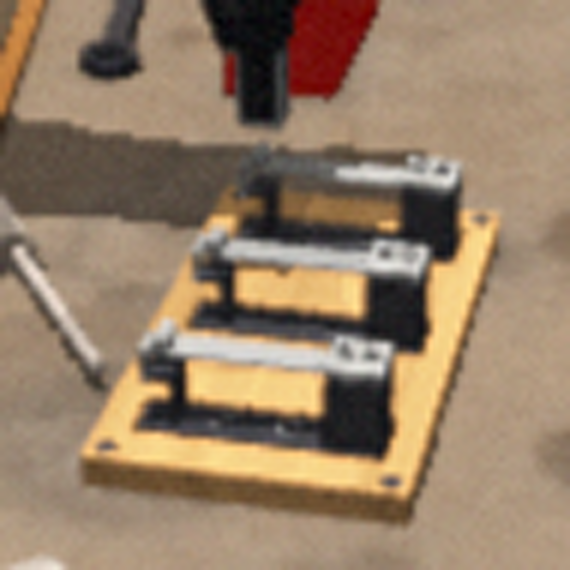

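The fingertip (about 262,120) is in line with the left nose (about 262,158), which is free below it.

Request:
{"name": "step_arm", "arguments": {
  "commands": "0 0 0.4 0; 0 0 0.8 0; 0 0 1.2 0; 0 0 1.2 0; 0 0 1.2 0; 0 0 1.2 0"
}}

```text
time: 3.72
position: [0.4799, 0.0754, 0.0693]
eef_rot: [0.765, 0.644, 0.0, 0.001]
contact_force: [0.2, -0.5, 0.6]
opening: -0.001
```

Request:
{"name": "step_arm", "arguments": {
  "commands": "0 0 0.1 0; 0 0 0.2 0; 0 0 0.2 0; 0 0 0.2 0"
}}

```text
time: 4.22
position: [0.48, 0.0755, 0.0675]
eef_rot: [0.765, 0.644, 0.001, 0.001]
contact_force: [-1.1, 0.2, 4.4]
opening: 0.006
```

Request:
{"name": "step_arm", "arguments": {
  "commands": "0 0 0.1 0; 0 0 0.2 0; 0 0 0.2 0; 0 0 0.2 0"
}}

```text
time: 4.72
position: [0.4799, 0.0755, 0.0656]
eef_rot: [0.765, 0.644, 0.0, 0.001]
contact_force: [-1.8, 0.1, 6.1]
opening: -0.002
```

Request:
{"name": "step_arm", "arguments": {
  "commands": "0 0 0.1 0; 0 0 0.2 0; 0 0 0.2 0; 0 0 0.2 0"
}}

```text
time: 5.22
position: [0.4797, 0.0755, 0.0637]
eef_rot: [0.765, 0.644, 0.0, 0.0]
contact_force: [-2.2, 0.5, 7.0]
opening: -0.0
```

Request:
{"name": "step_arm", "arguments": {
  "commands": "0 0 0.05 0; 0 0 0.1 0; 0 0 0.1 0"
}}

```text
time: 5.6
position: [0.4797, 0.0756, 0.0629]
eef_rot: [0.765, 0.644, 0.0, 0.0]
contact_force: [-1.4, -0.1, 7.6]
opening: -0.0
```

Request:
{"name": "step_arm", "arguments": {
  "commands": "0 0 0.05 0; 0 0 0.1 0; 0 0 0.1 0"
}}

```text
time: 5.98
position: [0.4796, 0.0756, 0.0621]
eef_rot: [0.765, 0.644, 0.0, 0.0]
contact_force: [-1.4, -0.4, 8.4]
opening: -0.001
```

Request:
{"name": "step_arm", "arguments": {
  "commands": "0 0 0.05 0; 0 0 0.1 0; 0 0 0.1 0"
}}

```text
time: 6.35
position: [0.4796, 0.0756, 0.0614]
eef_rot: [0.765, 0.644, 0.0, 0.0]
contact_force: [-1.8, 0.4, 7.9]
opening: 0.003
```

Request:
{"name": "step_arm", "arguments": {
  "commands": "0 0 0.05 0; 0 0 0.1 0; 0 0 0.1 0"
}}

```text
time: 6.72
position: [0.4796, 0.0756, 0.0607]
eef_rot: [0.765, 0.644, 0.001, -0.0]
contact_force: [-2.9, -0.4, 8.9]
opening: -0.001
```

Request:
{"name": "step_arm", "arguments": {
  "commands": "0 0 0.05 0; 0 0 0.05 0; 0 0 0.05 0"
}}

```text
time: 7.1
position: [0.4796, 0.0756, 0.0606]
eef_rot: [0.765, 0.644, 0.001, -0.0]
contact_force: [-2.3, -0.8, 9.9]
opening: -0.001
```

Request:
{"name": "step_arm", "arguments": {
  "commands": "0 0 0.1 0; 0 0 0.1 0; 0 0 0.1 0"
}}

```text
time: 7.48
position: [0.4796, 0.0756, 0.0599]
eef_rot: [0.765, 0.644, 0.001, -0.0]
contact_force: [-3.4, -0.1, 10.1]
opening: -0.002
```

Request:
{"name": "step_arm", "arguments": {
  "commands": "0 0 0.12 0; 0 0 0.12 0; 0 0 0.12 0"
}}

```text
time: 7.85
position: [0.4796, 0.0756, 0.0591]
eef_rot: [0.765, 0.644, 0.001, -0.0]
contact_force: [-3.2, -0.8, 10.7]
opening: 0.002
```

Request:
{"name": "step_arm", "arguments": {
  "commands": "0 0 0.1 0; 0 0 0.1 0; 0 0 0.1 0"
}}

```text
time: 8.22
position: [0.4797, 0.0757, 0.0587]
eef_rot: [0.765, 0.644, 0.001, -0.001]
contact_force: [-2.9, 0.2, 12.8]
opening: -0.001
```

Request:
{"name": "step_arm", "arguments": {
  "commands": "0 0 0.08 0; 0 0 0.08 0; 0 0 0.08 0"
}}

```text
time: 8.6
position: [0.4797, 0.0756, 0.0586]
eef_rot: [0.765, 0.644, 0.001, -0.001]
contact_force: [-3.4, 0.0, 15.5]
opening: -0.001
```

Request:
{"name": "step_arm", "arguments": {
  "commands": "0 0 0.06 0; 0 0 0.06 0; 0 0 0.06 0; 0 0 0.06 0"
}}

```text
time: 9.1
position: [0.4796, 0.0756, 0.0586]
eef_rot: [0.765, 0.644, 0.001, -0.001]
contact_force: [-4.3, -1.3, 14.4]
opening: -0.002
```

```bash
python3 - <<'E'
from h import *
rows((.4797,.0756,.085),(.465,-.003,.085),(.465,-.003,.071),ang=80)
E
```

```text
t 9.1 pos [0.4796 0.0756 0.0586] ang 80.13 tilt [ 3.e-03 -3.e-04 -1.e+00] F [-4.31 -1.31 14.38] op -0.002 q [-0.51  0.46  0.28  2.16 -0.24  0.55  1.35]
  -> (0.4797, 0.0756, 0.085) cm [ 0.01  0.01 -2.64] roll 0.1
  -> (0.465, -0.003, 0.085) cm [-7.99 -0.09 -2.66] roll 0.1
  -> (0.465, -0.003, 0.071) cm [-7.99 -0.09 -1.26] roll 0.1
```

The left unit gave at about 4 N and landed on its lug at about 11 N after roughly 9 mm, so it is sound. Next is the middle one.

Request:
{"name": "step_arm", "arguments": {
  "commands": "0 0 -1.5 0; 0 0 -2.7 0; -4 0 -2.7 0; -8 0 -2.7 0; -8 0 -2.7 0; -8 0 -2 0; -8 0 -1 0; -8 0 -1 0; -8 0 -1 0"
}}

```text
time: 10.22
position: [0.4658, -0.0027, 0.0682]
eef_rot: [0.765, 0.644, 0.001, -0.001]
contact_force: [1.0, -0.0, 0.4]
opening: -0.002
```

Request:
{"name": "step_arm", "arguments": {
  "commands": "0 0 0.1 0; 0 0 0.2 0; 0 0 0.2 0; 0 0 0.2 0"
}}

```text
time: 10.72
position: [0.4657, -0.0027, 0.0663]
eef_rot: [0.765, 0.644, 0.001, -0.001]
contact_force: [-1.7, 1.2, 2.4]
opening: -0.001
```

Request:
{"name": "step_arm", "arguments": {
  "commands": "0 0 0.1 0; 0 0 0.2 0; 0 0 0.2 0; 0 0 0.2 0"
}}

```text
time: 11.22
position: [0.4655, -0.0027, 0.0642]
eef_rot: [0.765, 0.644, 0.001, -0.002]
contact_force: [-1.6, 1.5, 3.8]
opening: -0.0
```

Request:
{"name": "step_arm", "arguments": {
  "commands": "0 0 0.1 0; 0 0 0.2 0; 0 0 0.2 0; 0 0 0.2 0"
}}

```text
time: 11.72
position: [0.4654, -0.0027, 0.0622]
eef_rot: [0.765, 0.644, 0.001, -0.002]
contact_force: [-1.3, 0.2, 4.5]
opening: -0.003
```

Request:
{"name": "step_arm", "arguments": {
  "commands": "0 0 0.1 0; 0 0 0.1 0; 0 0 0.1 0"
}}

```text
time: 12.1
position: [0.4654, -0.0026, 0.0612]
eef_rot: [0.765, 0.644, 0.001, -0.002]
contact_force: [-2.9, 0.5, 5.1]
opening: 0.004
```

Request:
{"name": "step_arm", "arguments": {
  "commands": "0 0 0.1 0; 0 0 0.1 0; 0 0 0.1 0"
}}

```text
time: 12.48
position: [0.4654, -0.0026, 0.0603]
eef_rot: [0.765, 0.644, 0.001, -0.002]
contact_force: [-3.1, -0.1, 5.2]
opening: -0.002
```

Request:
{"name": "step_arm", "arguments": {
  "commands": "0 0 0.1 0; 0 0 0.1 0; 0 0 0.1 0"
}}

```text
time: 12.85
position: [0.4655, -0.0026, 0.0599]
eef_rot: [0.765, 0.644, 0.001, -0.002]
contact_force: [-4.6, 0.5, 14.0]
opening: 0.0
```

Request:
{"name": "step_arm", "arguments": {
  "commands": "0 0 0.04 0; 0 0 0.04 0; 0 0 0.04 0; 0 0 0.04 0"
}}

```text
time: 13.35
position: [0.4655, -0.0027, 0.0599]
eef_rot: [0.765, 0.644, 0.001, -0.002]
contact_force: [-4.6, 1.0, 11.9]
opening: -0.001
```

```bash
python3 - <<'E'
from h import *
rows((.4655,-.0026,.085),(.4515,-.0815,.085),(.4515,-.0815,.069),ang=80)
E
```

```text
t 13.35 pos [ 0.4655 -0.0027  0.0599] ang 80.16 tilt [ 0.0037 -0.0018 -1.    ] F [-4.64  1.04 11.92] op -0.001 q [-0.36  0.44  0.28  2.2  -0.25  0.53  1.51]
  -> (0.4655, -0.0026, 0.085) cm [ 0.01 -0.01 -2.51] roll 0.2
  -> (0.4515, -0.0815, 0.085) cm [-8.   -0.04 -2.54] roll 0.2
  -> (0.4515, -0.0815, 0.069) cm [-8.   -0.03 -0.94] roll 0.2
```

The middle unit gave at about 2.4 N and landed at about 5.5 N, so it is the tired one. Now the right one.

Request:
{"name": "step_arm", "arguments": {
  "commands": "0 0 -1.5 0; 0 0 -2.7 0; -4 0 -2.7 0; -8 0 -2.7 0; -8 0 -2.7 0; -8 0 -2 0; -8 0 -0.9 0; -8 0 -0.9 0; -8 0 -0.9 0"
}}

```text
time: 14.48
position: [0.4516, -0.081, 0.0683]
eef_rot: [0.765, 0.644, 0.0, -0.002]
contact_force: [-0.6, 0.3, -0.8]
opening: -0.002
```

Request:
{"name": "step_arm", "arguments": {
  "commands": "0 0 0.1 0; 0 0 0.2 0; 0 0 0.2 0; 0 0 0.2 0"
}}

```text
time: 14.98
position: [0.4514, -0.081, 0.0665]
eef_rot: [0.765, 0.644, 0.0, -0.002]
contact_force: [-1.3, -0.0, 4.9]
opening: 0.002
```

Request:
{"name": "step_arm", "arguments": {
  "commands": "0 0 0.1 0; 0 0 0.2 0; 0 0 0.2 0; 0 0 0.2 0"
}}

```text
time: 15.48
position: [0.4513, -0.0809, 0.0647]
eef_rot: [0.765, 0.644, 0.001, -0.003]
contact_force: [-1.5, 1.4, 6.8]
opening: -0.0
```

Request:
{"name": "step_arm", "arguments": {
  "commands": "0 0 0.1 0; 0 0 0.1 0; 0 0 0.1 0"
}}

```text
time: 15.85
position: [0.4512, -0.0809, 0.064]
eef_rot: [0.765, 0.644, 0.001, -0.003]
contact_force: [-2.8, -0.7, 7.2]
opening: -0.001
```

Request:
{"name": "step_arm", "arguments": {
  "commands": "0 0 0.1 0; 0 0 0.1 0; 0 0 0.1 0"
}}

```text
time: 16.23
position: [0.4512, -0.0809, 0.0634]
eef_rot: [0.765, 0.644, 0.001, -0.003]
contact_force: [-1.7, 0.2, 7.8]
opening: -0.001
```

Request:
{"name": "step_arm", "arguments": {
  "commands": "0 0 0.1 0; 0 0 0.1 0; 0 0 0.1 0"
}}

```text
time: 16.6
position: [0.4512, -0.0809, 0.0627]
eef_rot: [0.765, 0.644, 0.001, -0.003]
contact_force: [-2.1, 0.1, 7.9]
opening: -0.001
```

Request:
{"name": "step_arm", "arguments": {
  "commands": "0 0 0.1 0; 0 0 0.1 0; 0 0 0.1 0"
}}

```text
time: 16.98
position: [0.4511, -0.0809, 0.0621]
eef_rot: [0.765, 0.644, 0.001, -0.003]
contact_force: [-2.8, 0.3, 8.2]
opening: 0.003
```

Request:
{"name": "step_arm", "arguments": {
  "commands": "0 0 0.1 0; 0 0 0.1 0; 0 0 0.1 0"
}}

```text
time: 17.35
position: [0.4511, -0.0809, 0.0616]
eef_rot: [0.765, 0.644, 0.001, -0.003]
contact_force: [-2.6, -0.1, 9.4]
opening: -0.0
```

Request:
{"name": "step_arm", "arguments": {
  "commands": "0 0 0.1 0; 0 0 0.1 0; 0 0 0.1 0"
}}

```text
time: 17.73
position: [0.4511, -0.0809, 0.0613]
eef_rot: [0.765, 0.644, 0.001, -0.003]
contact_force: [-3.5, 0.8, 13.1]
opening: -0.001
```

Request:
{"name": "step_arm", "arguments": {
  "commands": "0 0 0.06 0; 0 0 0.06 0; 0 0 0.06 0; 0 0 0.06 0"
}}

```text
time: 18.23
position: [0.4511, -0.0809, 0.0614]
eef_rot: [0.765, 0.644, 0.002, -0.003]
contact_force: [-3.1, 1.0, 13.0]
opening: -0.0
```

Request:
{"name": "step_arm", "arguments": {
  "commands": "0 0 0.06 0; 0 0 0.06 0; 0 0 0.06 0; 0 0 0.06 0"
}}

```text
time: 18.73
position: [0.4511, -0.0809, 0.0614]
eef_rot: [0.765, 0.643, 0.002, -0.004]
contact_force: [-3.8, 0.2, 12.3]
opening: -0.004
```

The right unit gave at about 5 N and landed at about 9.5 N, so it is sound. The middle unit goes to the tray. I'll rise and move over its foot.

Request:
{"name": "step_arm", "arguments": {
  "commands": "0 0 -2 0; 0 0 -5 0; 3 2 -8 0; 8 6 -9 0; 8 7.8 -9 0; 8 7.8 -9 0; 8 7.8 -9 0",
  "fingers": 0.4,
  "force": 50
}}

```text
time: 19.6
position: [0.5405, -0.0169, 0.1512]
eef_rot: [0.766, 0.643, 0.001, -0.004]
contact_force: [-0.6, -0.1, -0.2]
opening: 0.596
```

```bash
python3 - <<'E'
from h import *
from cell import viewer
rows((.542,-.0155,.1),(.542,-.0155,.037),ang=80)
d={n:viewer.snapshot(n) for n in("scene","side","wrist")};pickle.dump(d,open("d3.pkl","wb"))
a=cv2.resize(d["wrist"]["color"],(640,480)); cv2.imwrite("pics/w3.png",a)
P=np.array([[.542,-.0155,.052]]);print("foot in wrist(640)",proj(d["wrist"],P)*1.25)
E
```

```text
t 19.6 pos [ 0.5405 -0.0169  0.1512] ang 80.03 tilt [ 0.0066 -0.0049 -1.    ] F [-0.64 -0.1  -0.16] op 0.596 q [-0.35  0.39  0.34  1.98 -0.19  0.81  1.49]
  -> (0.542, -0.0155, 0.1) cm [0.13 0.14 5.12] roll 0.0
  -> (0.542, -0.0155, 0.037) cm [ 0.09  0.18 11.42] roll 0.0
foot in wrist(640) [[319.01876638 246.89973035]]
```

View pics/w3.png

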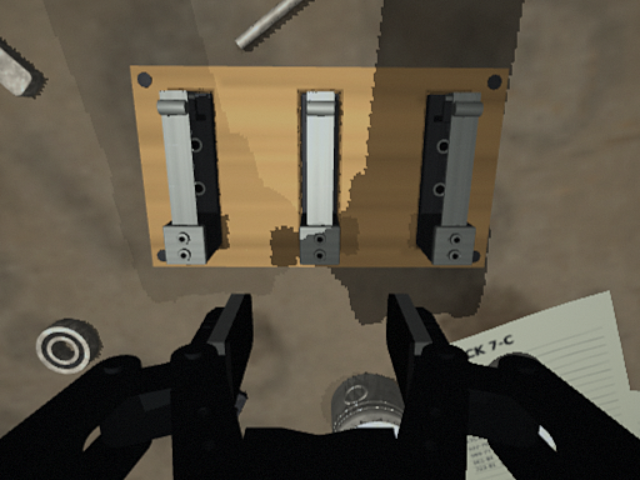

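The wrist view shows the middle foot at about (320,245), where I predicted it, centred between the jaws. I'll descend and grip.

Request:
{"name": "step_arm", "arguments": {
  "commands": "0.1 0.15 4 0; 0.1 0.15 7.5 0; 0.1 0.15 9.5 0; 0.1 0.15 11.3 0; 0.1 0.15 11.3 0; 0.1 0.15 11.3 0; 0.1 0.15 11.3 0"
}}

```text
time: 20.62
position: [0.5428, -0.0152, 0.0394]
eef_rot: [0.766, 0.643, 0.002, -0.003]
contact_force: [0.2, 0.1, -0.7]
opening: 0.597
```

Request:
{"name": "step_arm", "arguments": {
  "commands": "0 0 0 0; 0 0 0 0; 0 0 0 0; 0 0 0 0; 0 0 0 0; 0 0 0 0",
  "fingers": 1,
  "force": 50
}}

```text
time: 21.38
position: [0.5433, -0.0156, 0.0402]
eef_rot: [0.766, 0.643, 0.003, -0.003]
contact_force: [-1.7, -2.3, 5.6]
opening: 0.275
```

Request:
{"name": "step_arm", "arguments": {
  "commands": "0 0 -0.5 0; 0 0 -1 0; 0 0 -2 0; 0 0 -4 0; 0 0 -7 0; 0 0 -9 0; 0 0 -9 0; 0 0 -9 0"
}}

```text
time: 22.38
position: [0.5427, -0.0161, 0.1296]
eef_rot: [0.766, 0.643, 0.002, -0.003]
contact_force: [0.2, 0.8, -2.6]
opening: 0.269
```

```bash
python3 - <<'E'
from h import *
from cell import viewer
rows((.6,-.4,.13),ang=80)
d={n:viewer.snapshot(n) for n in("scene","side","wrist")};pickle.dump(d,open("d4.pkl","wb"))
cv2.imwrite("pics/s4.png",cv2.resize(d["side"]["color"][110:360,160:400],(768,800))[:,:])
a=cv2.resize(d["side"]["color"][110:360,160:400],(576,600),interpolation=cv2.INTER_CUBIC); cv2.imwrite("pics/s4.png",a)
E
```

```text
t 22.38 pos [ 0.5427 -0.0161  0.1296] ang 80.03 tilt [ 0.0075 -0.0023 -1.    ] F [ 0.23  0.78 -2.65] op 0.269 q [-0.35  0.42  0.33  1.99 -0.21  0.76  1.51]
  -> (0.6, -0.4, 0.13) cm [-36.81  12.29  -0.34] roll 0.0
```

View pics/s4.png

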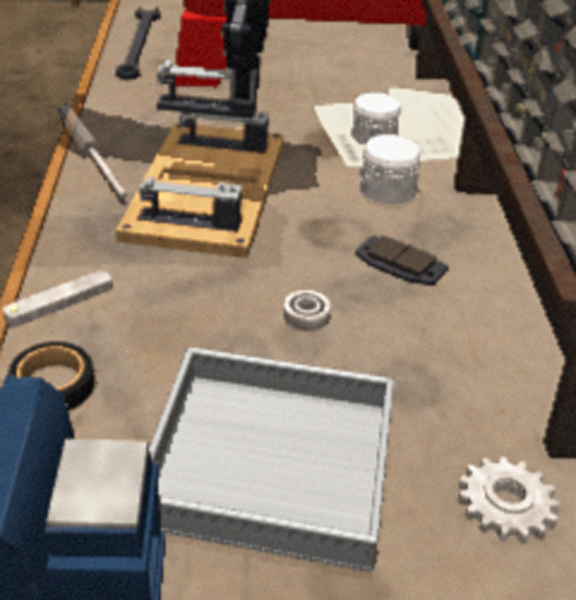

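The unit is held level in the jaws at about (240,90), and the middle pocket is empty. The tray rim corners are at about (196,352), (392,380) and (377,541). The near-left corner is hidden behind the vise, whose anvil reaches about (155,440).

```bash
python3 - <<'E'
from h import *
s=pickle.load(open("d4.pkl","rb"))["side"]
f=lambda a:(np.array(a)+.5)/2.4-.5+[160,110]
C=plane(s,f([[194,351],[392,379],[377,541]]),.033);print(C.round(4))
print("edges",[(np.linalg.norm(e).round(4),np.degrees(np.arctan2(e[1],e[0])).round(1)) for e in np.diff(C,axis=0)])
c=(C[0]+C[2])/2;print("centre",c)
# triangulated inner floor corners
I=plane(s,f([[200,377],[385,403],[372,533],[163,485]]),.003);print("floor",I.round(3))
for z in(.08,.12,.16,.2): print("vise anvil corners",z,plane(s,f([[145,440],[143,525],[60,440]]),z).round(3).tolist())
E
```

```text
[[ 0.5078 -0.3077  0.033 ]
 [ 0.6596 -0.3346  0.033 ]
 [ 0.6315 -0.4813  0.033 ]]
edges [(np.float64(0.1542), np.float64(-10.0)), (np.float64(0.1494), np.float64(-100.8))]
centre [ 0.56961967 -0.3945383   0.033     ]
floor [[ 0.512 -0.305  0.003]
 [ 0.658 -0.33   0.003]
 [ 0.634 -0.452  0.003]
 [ 0.491 -0.415  0.003]]
vise anvil corners 0.08 [[0.484, -0.446, 0.08], [0.489, -0.51, 0.08], [0.431, -0.447, 0.08]]
vise anvil corners 0.12 [[0.489, -0.483, 0.12], [0.494, -0.542, 0.12], [0.441, -0.485, 0.12]]
vise anvil corners 0.16 [[0.494, -0.521, 0.16], [0.499, -0.574, 0.16], [0.45, -0.522, 0.16]]
vise anvil corners 0.2 [[0.499, -0.558, 0.2], [0.503, -0.606, 0.2], [0.46, -0.559, 0.2]]
```

```bash
python3 -c "
from h import *
rows((.608,-.391,.13),ang=80)"
```

```text
t 22.52 pos [ 0.5426 -0.0163  0.1292] ang 80.02 tilt [ 0.0071 -0.0031 -1.    ] F [ 0.19  0.35 -3.12] op 0.272 q [-0.35  0.42  0.33  1.99 -0.21  0.76  1.51]
  -> (0.608, -0.391, 0.13) cm [-35.77  12.94  -0.37] roll 0.0
```

Request:
{"name": "step_arm", "arguments": {
  "commands": "-3 1.1 -0.4 0; -7 2.5 -0.4 0; -11 4 -0.4 0; -15 5.4 -0.4 0; -19 6.9 -0.4 0; -23 8.3 -0.4 0; -27 9.8 -0.4 0; -31 11.2 -0.4 0; -34 12.3 -0.4 0; -35.8 12.9 -0.4 0; -35.8 12.9 -0.4 0; -35.8 12.9 -0.4 0; -35.8 12.9 -0.4 0; -35.8 12.9 -0.4 0"
}}

```text
time: 24.28
position: [0.6079, -0.3901, 0.1304]
eef_rot: [0.766, 0.643, 0.002, -0.004]
contact_force: [0.8, -0.0, -3.0]
opening: 0.271
```

```bash
python3 - <<'E'
from h import *
from cell import viewer
rows((.608,-.391,.039),ang=80)
d={n:viewer.snapshot(n) for n in("side","wrist")};pickle.dump(d,open("d5.pkl","wb"))
A=cv2.resize(d["side"]["color"][180:380,200:340],(420,600),interpolation=cv2.INTER_CUBIC)
B=cv2.resize(d["wrist"]["color"],(380,285))
im=np.zeros((600,800,3),np.uint8);im[:,:420]=A;im[:285,420:]=B;cv2.imwrite("pics/s5.png",im)
E
```

```text
t 24.27 pos [ 0.6079 -0.3901  0.1304] ang 80.09 tilt [ 0.0076 -0.003  -1.    ] F [ 0.82 -0.01 -3.02] op 0.271 q [ 0.26  0.69  0.35  1.53 -0.28  0.97  2.09]
  -> (0.608, -0.391, 0.039) cm [-0.16  0.05  9.14] roll 0.1
```

View pics/s5.png

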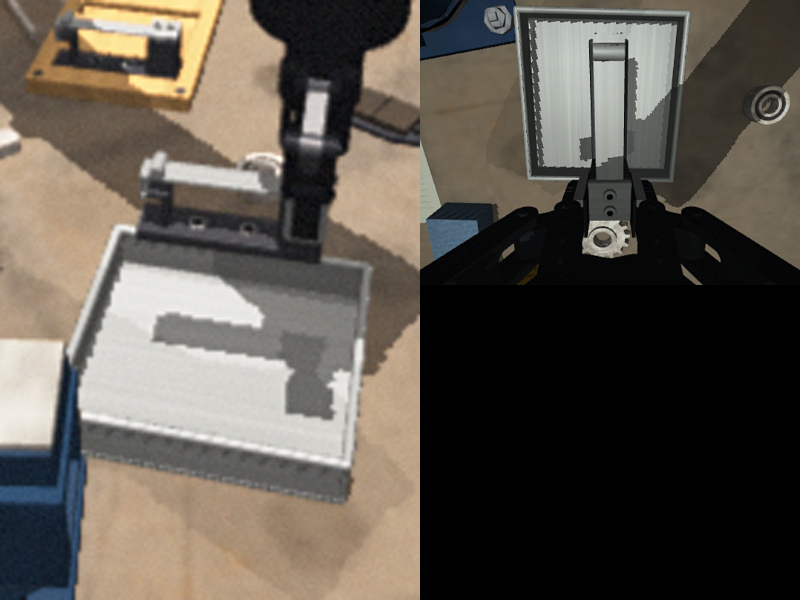

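The wrist view shows the tray rim at about (517,10), (690,12), (674,181) and (528,179) in the composite, with the unit aligned over it. I'll use these corners to check the tray centre.

```bash
python3 - <<'E'
from h import *
s=pickle.load(open("d5.pkl","rb"))["wrist"]
uv=(np.array([[517,9],[690,11],[674,181],[528,179]])-[420,0]+.5)*512/380-.5
C=plane(s,uv,.033);print(C.round(4));c=C.mean(0)[:2];print(c)
a=np.radians(-10);Rm=np.array([[np.cos(a),np.sin(a)],[-np.sin(a),np.cos(a)]])
for cc in(c,np.array([.567,-.394])):print("foot in tray",Rm@(np.array([.608,-.391])-cc))
E
```

```text
[[ 0.475  -0.4447  0.033 ]
 [ 0.5016 -0.3003  0.033 ]
 [ 0.6576 -0.3293  0.033 ]
 [ 0.6288 -0.4774  0.033 ]]
[ 0.56572648 -0.38792606]
foot in tray [0.04216507 0.00431348]
foot in tray [0.03985617 0.010074  ]
```

Both estimates put the foot well inside the tray (x about +41 mm, y about +4 to +10 mm). I'll lower it.

Request:
{"name": "step_arm", "arguments": {
  "commands": "-0.1 0 3 0; -0.1 0 6 0; -0.1 0 7.5 0; -0.1 0 8.5 0; -0.1 0 9 0; -0.1 0 9 0; -0.1 0 9 0; -0.1 0 9 0"
}}

```text
time: 25.38
position: [0.6078, -0.3912, 0.0411]
eef_rot: [0.766, 0.643, 0.002, -0.003]
contact_force: [0.4, 0.1, -3.1]
opening: 0.272
```

Request:
{"name": "step_arm", "arguments": {
  "commands": "0 0 0.1 0; 0 0 0.2 0; 0 0 0.2 0"
}}

```text
time: 25.75
position: [0.6077, -0.3911, 0.039]
eef_rot: [0.766, 0.643, 0.002, -0.003]
contact_force: [0.0, 0.5, -3.3]
opening: 0.272
```

Request:
{"name": "step_arm", "arguments": {
  "commands": "0 0 0.1 0; 0 0 0.15 0; 0 0 0.15 0"
}}

```text
time: 26.12
position: [0.6077, -0.3911, 0.0374]
eef_rot: [0.766, 0.643, 0.002, -0.003]
contact_force: [-0.3, 1.0, -2.8]
opening: 0.272
```

Request:
{"name": "step_arm", "arguments": {
  "commands": "0 0 0 0; 0 0 0 0; 0 0 0 0; 0 0 0 0; 0 0 0 0",
  "fingers": 0.4
}}

```text
time: 26.75
position: [0.6077, -0.3911, 0.0375]
eef_rot: [0.766, 0.643, 0.002, -0.003]
contact_force: [0.6, 0.1, 0.2]
opening: 0.597
```

Request:
{"name": "step_arm", "arguments": {
  "commands": "0 0 -1 0; 0 0 -3 0; 0 0 -6 0; 0 0 -10 0; 0 0 -14 0; 3 -4 -18 0; 8 -8 -20 0; 8 -8 -20 0; 8 -8 -20 0; 8 -8 -20 0"
}}

```text
time: 28.0
position: [0.5431, -0.3012, 0.2384]
eef_rot: [0.766, 0.643, 0.002, -0.003]
contact_force: [-0.4, 0.6, -0.2]
opening: 0.597
```

```bash
python3 - <<'E'
from h import *
from cell import viewer
rows()
d={n:viewer.snapshot(n) for n in("side","wrist")};pickle.dump(d,open("d6.pkl","wb"))
a=cv2.resize(d["side"]["color"][110:360,160:400],(576,600),interpolation=cv2.INTER_CUBIC); cv2.imwrite("pics/s6.png",a)
E
```

```text
t 28.0 pos [ 0.5431 -0.3012  0.2384] ang 79.99 tilt [ 0.0061 -0.0018 -1.    ] F [-0.41  0.59 -0.19] op 0.597 q [ 0.11  0.41  0.4   1.72 -0.19  1.05  1.97]
```

View pics/s6.png

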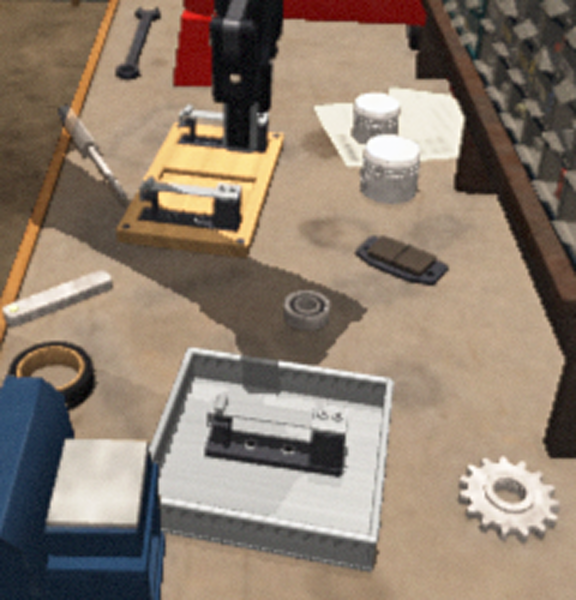

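The unit stands upright on the tray floor at about (205-350, 400-475), well inside the rim. The right unit is seated, the left one is partly behind the gripper in this view, and the bystanders look unmoved.

```bash
python3 -c "
from cell import ticket
print(ticket.finish_job())"
```

```text
the job is handed in; nothing more can be done
None
```

I pressed all three leaves onto their lugs from left to right. The middle unit was the tired one, and it now stands in the scrap tray; I handed the job in at about 28 s.

| Unit | Gave at | Landed at | Verdict | Highest force read |
|---|---|---|---|---|
| Left | about 4 N | about 11 N | sound | 15.5 N |
| Middle | about 2.4 N | about 5.5 N | tired | 14 N |
| Right | about 5 N | about 9.5 N | sound | 13 N |

The limit was 22 N. Each leaf was held on its lug for at least 0.5 s.

- **Tray:** the last picture shows the unit upright on the tray floor, well inside the rim. The calculated foot position is about 41 mm along the tray's x and 4 to 10 mm along its y. The two estimates of the tray centre differed by about 6 mm, well within the margin.
- **Rack and bystanders:** the right unit is still seated and the bystanders I could see looked unmoved. The left unit was partly hidden behind the gripper in that picture. The arm did not go near it after its press, but I did not measure its final position.
- **Gripper:** it ended clear of everything, with force readings at noise level.

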